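# Load the ink cups and show the tattoo machine's needle to the inspection camera

### The job

Get the tattoo station ready: first drop the red and the blue ink cup, one by one, fully home and upright into the two empty end bores of the aluminium holder (either colour in either bore). Then take the tattoo machine out of its rest and hold it still in the air in front of the inspection camera, level, with the needle pointing straight into the lens, the needle tip on the lens axis and about 60 mm in front of the glass. Finish while still holding it there; do not touch the camera, and leave the yellow cup, the bottles and the jar where they stand.

Things in the scene. Friction and masses are not known exactly. Their poses are not given: they have to be found in the camera images.
- cup_red: Empty red plastic ink cup, open at the top, 26 mm diameter (wall 2 mm), 32 mm tall, 12 g, standing upright on the table at the start. Origin: centre of its underside, z up.
- cup_blue: Empty blue plastic ink cup, same size and origin as the red one.
- cup_yellow: Yellow ink cup of the same size, already standing in the holder's middle bore; leave it there. Origin: centre of its underside.
- holder: Fixed aluminium block with three round bores in a row, 60 mm (x) by 150 mm (y), 26 mm tall; the row runs along its y axis. Bores: 29 mm diameter, 14 mm deep (bore floors 12 mm above the table), 46 mm apart; a seated cup stands 20 mm out of the block. Origin: centre of the underside.
- holder_hole0 (a point): Centre of the mouth (26 mm above the table) of the empty end bore at y = -46 mm in the holder's frame.
- holder_hole2 (a point): Centre of the mouth of the other empty end bore, at y = +46 mm in the holder's frame.
- rest: Fixed white rest with two V forks, 44 mm before and behind its centre along its x axis (7 mm thick); between them 81 mm of the machine are free above a base plate 116 x 70 mm, 8 mm thick. Origin: centre of the underside. The machine lies along its x axis, its own axis 50 mm above the table; fork tips reach 48 mm above the table, 24 mm to either side.
- machine: Cordless tattoo machine: dark cylinder, 30 mm diameter, 120 mm long, 0.13 to 0.21 kg, grey-striped grip in front, then a white needle cartridge 26 mm long tapering to the tip. It lies level in the rest, its x axis along it towards the needle. Origin: on its axis midway between the forks, the place to grip (centre of mass within 5 mm); tip at x = +80 mm, tail at -66 mm.
- needle_tip (a point): The needle tip, on the machine's axis, 80 mm from its origin.
- machine_tail (a point): Middle of the machine's flat tail end (brass ring), on the axis, 66 mm behind its origin.
- camera: Fixed inspection camera: a white level barrel with a blue ring and black lens, on a steel column and a grey base plate 100 x 80 mm. The lens looks along its -x axis (towards the robot's side), level, 170 mm above the table. Origin: at the table, 31 mm behind the lens glass.
- lens (a point): Centre of the lens glass, 170 mm above the table; axes as the camera's: the view runs along -x, y is sideways, z up. The needle tip belongs at x = -60 mm, y = 0, z = 0 in this frame, the machine pointing along +x.
- ink_green: Green ink bottle with black cap, 36 mm diameter, 105 mm tall; bystander. Origin: centre of its underside.
- ink_yellow: Yellow ink bottle with black cap, 36 mm diameter, 105 mm tall; bystander. Origin: centre of its underside.
- jar: Amber jar with white lid, 66 mm diameter, 60 mm tall; bystander. Origin: centre of its underside.
- spray: Clear bottle with green cap, 64 mm diameter, 190 mm tall; bystander. Origin: centre of its underside.
There are look-alikes about, which are no part of the job. Of the things that look like the cup_red, take the one that is nearest to the robot's base at the start.

How it is judged:
On the way, in this order (a step that is already met when the one before it is completed fails the run):
1. the red and the blue cup stand fully home, one each in the two end bores, let go (((horizontal distance between cup_red and holder_hole0 below 0.005 m and height (world z) of each of cup_red, cup_blue below 0.017 m and angle between each of cup_red, cup_blue's own z axis and vertical below 0.15 rad and horizontal distance between cup_blue and holder_hole2 below 0.005 m) or (horizontal distance between cup_red and holder_hole2 below 0.005 m and height (world z) of each of cup_red, cup_blue below 0.017 m and angle between each of cup_red, cup_blue's own z axis and vertical below 0.15 rad and horizontal distance between cup_blue and holder_hole0 below 0.005 m)) and contact force between each of cup_red, cup_blue and the fingers below 0.05 N), for 0.2 s.
2. the machine is lifted out of its rest by the gripper (height (world z) of machine above 0.08 m and contact force between machine and rest below 0.05 N and contact force between machine and the fingers above 1 N), for 0.2 s.
At the end, for the whole second after the job is handed in: Both cups upright (0.15 rad), home in the end bores (5 mm), let go. Machine still and held by the fingers alone, needle pointing into the lens within 0.15 rad, tip 45 to 75 mm before the glass, within 12 mm of the lens axis sideways and in height (all of step 1 and x of needle_tip in the frame of lens between -0.075 and -0.045 m and y of needle_tip in the frame of lens between -0.012 and 0.012 m and z of needle_tip in the frame of lens between -0.012 and 0.012 m and angle between the x axis of machine and the x axis of lens, either way round below 0.15 rad and x of machine_tail in the frame of lens below -0.15 m and linear speed of machine below 0.02 m/s and contact force between machine and the fingers above 1 N and contact force between machine and camera below 0.05 N and contact force between machine and rest below 0.05 N); the arm keeps its last pose, push and grip.
It fails at once if the yellow cup is moved or tipped (distance of cup_yellow from where it was at the start of the episode above 0.02 m or angle between cup_yellow's own z axis and vertical above 0.35 rad).
It fails at once if an ink bottle is moved or tipped (distance of any of ink_green, ink_yellow from where it was at the start of the episode above 0.02 m or angle between any of ink_green, ink_yellow's own z axis and vertical above 0.35 rad).
It fails at once if the jar or the clear bottle is moved or tipped (distance of any of jar, spray from where it was at the start of the episode above 0.02 m or angle between any of jar, spray's own z axis and vertical above 0.35 rad).
It fails at once if the camera is touched (contact force between camera and machine above 1 N or contact force between camera and the arm above 1 N or contact force between camera and the fingers above 1 N).
It also fails if it takes over 58 s, if anything falls off the work surface, if the arm or the gripper's body presses on something with over 40 N, if the wrist force passes 120 N, or if a joint passes its speed limit or range.

### The arm

A 7-joint arm with a two-finger parallel gripper is mounted at the origin on the work surface. World frame = base frame: x ahead of the robot, y to its left, z up, the work surface at z = 0. Lengths are in m, angles in rad, forces in N, time in s.
With the tool pointing down it reaches from about 0.425 to 1.025 m from the base axis. Payload 9.4 kg.
Tool frame: the origin (TCP) lies on the centre line of the jaws, within the pads' length; the fingertips stand tip_extent ahead of it and the grasp point (between the pads) lies 5 mm behind it (tip_extent is the distance from the TCP to the fingertips, in m); z points along the fingers, y is the line along which they close (so a half turn about z gives the same grasp; the last joint's range is limited). The gripper opens to 93 mm and grips with 3 to 60 N. Pads are 15 mm wide; open, the fingers measure 128 mm over their backs; the gripper's body (75 mm by 188 mm) begins 65 mm behind the grasp point.
Start: joints at [-1.365, 0.599, -0.003, 1.599, 0.002, 0.943, -0.08], TCP at [0.202, 0.696, 0.233] pointing down, gripper open.
Joint ranges: [-2.57, 2.57], [-0.35, 1.97], [-1.29, 1.29], [0.11, 2.56], [-1.05, 4.19], [0.11, 1.86], [-2.63, 2.63]. Speed limits (rad/s): [2.22, 2.22, 3.01, 3.01, 3.14, 3.14, 3.14].

### API

Orientations are given as [roll, pitch, yaw] about the fixed x, y, z axes, in that order (R = Rz(yaw) Ry(pitch) Rx(roll)).
In Python, from workcell import observe, grab_frame, sign_off, tip_extent gives the robot as it stands.
- The arm moves only by the shell command python3 -m crank 'ROWS'. ROWS is a JSON object whose one key "plan" holds a list of rows, each an object with "xyz": the shift along the tool's x, y, z in m, a list of three; "delta_rot": the turn, a rotation vector about the tool's x, y, z in degrees, a list of three; "fingers": the closure, from 0 (fully open) to 1 (shut). In form: {"plan": [{"xyz": [x, y, z], "delta_rot": [ax, ay, az], "fingers": fingers}, ...]}. A call has 1 to 5 rows; each row shifts and turns the commanded pose from where the row before left it, along the tool's axes as they then stand; what a row does not reach is not made up. A row lasts 1/12 s, in which the tool goes at most 41.7 mm and 7.16 degrees, less where a joint would pass 70% of its speed; a pose out of reach is approached as far as the arm can. A call with a gripper value outside its range is refused whole. The fingers move at their own pace and stop on an object; the grip force is fixed at half the most. Time passes only in rows, so rows that do not move let the fingers close. It gives the time, the measured TCP pose, the force, the opening and the grip force at its end, in the units of the state.
- observe(): the state, without advancing time (a new reading comes with each control period).
- grab_frame(name): name is "scene" or "top"; returns a dict with "image" (400x640x3 uint8, blue, green, red), "fx", "fy", "cx", "cy" (pixels), "k1" (the pictures are not rectified: a ray, as slopes to the right and down, at radius r is drawn at 1 + k1 r^2 times it, then the intrinsics apply), "R" (3x3) and "t" (3): a world point X has camera coordinates R X + t. Camera axes: x right, y down, z forward; pixel columns grow to the right and rows downward; lengths in m; the calibration is good to about 2 mm. A picture is of the moment at which its call begins. There is no depth.
- sign_off(): hands the job in; it is judged then, once.
The state is a dict: "t": time; "qpos": joint angles; "qvel": joint speeds; "effort": joint torques, N m; "ee_pos": TCP position; "eef_rot": TCP orientation; "ft_force": force on the tool from outside, world axes, zero at the start; "ft_torque": the same for the moment, N m; "finger_gap": finger opening in m; "grip_force": force on a finger pad.
Only numpy, scipy, OpenCV 4.12 (cv2) and the standard library are available. Lean on these libraries where they do the work, as an engineer would, in place of code of your own. Each camera call takes 0.05 s, during which the arm holds its last target. There are 200 camera calls.

## Working session

There is one attempt and no reset: what is moved stays moved. The work goes in short steps, Python scripts to look and compute and a shell command to move; the robot and the scene stay as the last step left them, time stands still between calls to the robot, and variables do not carry over. Pictures are saved under pics/ and viewed, at most 10 in all, crops included, and the job is handed in when it is done.

```bash
ls; mkdir -p pics; python3 - <<'E'
from workcell import observe, grab_frame, tip_extent
import cv2,numpy as np
print(observe(), tip_extent)
for n in("scene","top"):
    f=grab_frame(n); cv2.imwrite(f"pics/{n}0.png",f["image"]); 
    print(n,{k:(np.round(v,4).tolist() if not isinstance(v,float) else v) for k,v in f.items() if k!="image"})
E
```

```text
pics
{'t': 0.0, 'qpos': array([-1.36470962,  0.60013484, -0.00254023,  1.60012225,  0.00182339,
        0.94284183, -0.07981279]), 'qvel': array([ 0.00036021,  0.00137544, -0.00016695, -0.00148817,  0.00022391,
       -0.00091687, -0.0006334 ]), 'effort': array([-4.04737957e-04, -7.65054560e+01,  1.49830263e+00, -2.52351755e+01,
       -5.22038550e-02,  1.70651497e-02,  1.64010435e-04]), 'ee_pos': array([0.20219594, 0.69576891, 0.23175568]), 'eef_rot': array([-3.14009656e+00,  1.59111445e-04,  2.85886304e+00]), 'ft_force': array([-0.13726609,  0.88601244,  0.65819349]), 'ft_torque': array([-0.03358202, -0.02437671,  0.00986699]), 'grip_force': 0.0, 'finger_gap': 0.09276413747317497} 0.014
scene {'fx': 465.1083022342289, 'fy': 465.1083022342289, 'cx': 312.09586909996193, 'cy': 201.30281256572914, 'k1': 0.005747931939700724, 'R': [[-0.0706, 0.9974, -0.0149], [0.8001, 0.0477, -0.598], [-0.5957, -0.0542, -0.8014]], 't': [-0.0293, -0.3765, 1.551]}
top {'fx': 417.9738425061919, 'fy': 417.9738425061919, 'cx': 320.6532918596203, 'cy': 192.8681520185729, 'k1': -0.06881350958882215, 'R': [[-0.0001, -1.0, -0.0026], [-0.9752, 0.0007, -0.2213], [0.2213, 0.0025, -0.9752]], 't': [0.0637, 0.6191, 1.2598]}
```

View pics/scene0.png

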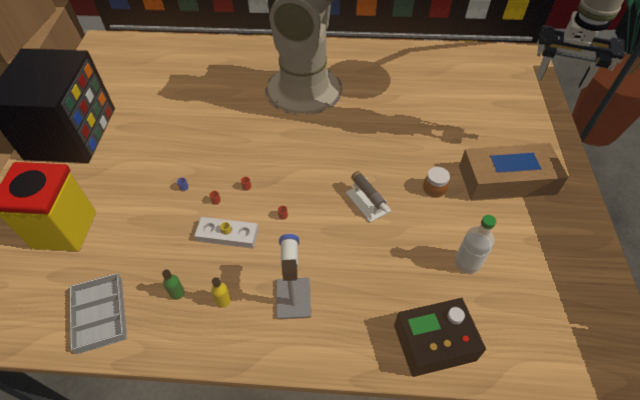

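View pics/top0.png

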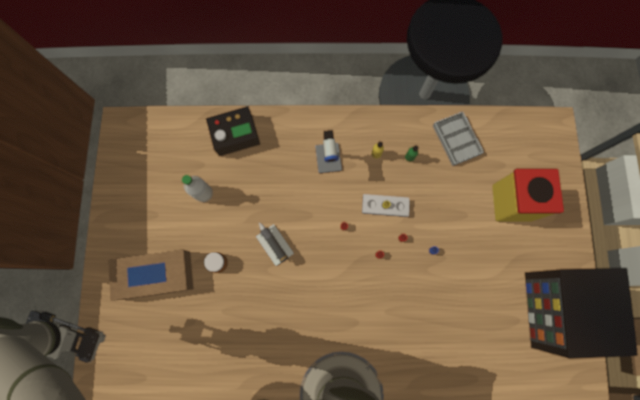

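The scene picture shows red cups at (246,183), (215,198) and (283,212), and the blue cup at (183,184). The holder is at (226,231), the machine at (368,195) with its needle up-left or down-right still to be settled, and the lens near (289,240). The top picture shows the same things: reds at (380,254), (403,238) and (344,226), blue at (434,251), holder at (387,205), machine at (274,243), camera at (329,152).

```bash
cat > h.py <<'E'
import numpy as np,cv2
from workcell import observe,grab_frame,sign_off,tip_extent
def ray(f,uv):
    K=np.array([[f["fx"],0,f["cx"]],[0,f["fy"],f["cy"]],[0,0,1]])
    p=cv2.undistortPoints(np.array([[uv]],float),K,np.array([f["k1"],0,0,0,0]))[0,0]
    R=np.array(f["R"]);c=-R.T@np.array(f["t"]);d=R.T@np.array([p[0],p[1],1]);return c,d/np.linalg.norm(d)
def plane(f,uv,z):
    c,d=ray(f,uv);return c+d*(z-c[2])/d[2]
def tri(fa,a,fb,b):
    (c1,d1),(c2,d2)=ray(fa,a),ray(fb,b)
    A=np.stack([d1,-d2],1);s=np.linalg.lstsq(A,c2-c1,rcond=None)[0]
    p,q=c1+s[0]*d1,c2+s[1]*d2;return (p+q)/2,np.linalg.norm(p-q)
def proj(f,X):
    K=np.array([[f["fx"],0,f["cx"]],[0,f["fy"],f["cy"]],[0,0,1]]);R=np.array(f["R"])
    return cv2.projectPoints(np.array([X],float),cv2.Rodrigues(R)[0],np.array(f["t"],float),K,np.array([f["k1"],0,0,0,0]))[0][0,0]
def blobs(f,kind,roi=None,amin=15):
    h=cv2.cvtColor(f["image"],cv2.COLOR_BGR2HSV);H,S,V=[h[...,i].astype(int) for i in range(3)]
    m={"red":((H<8)|(H>172))&(S>150)&(V>60),"blue":(H>108)&(H<130)&(S>100)&(V>40),"yellow":(H>20)&(H<32)&(S>140)&(V>80),
       "white":(S<60)&(V>120),"dark":(V<75)}[kind].astype(np.uint8)
    if roi: z=np.zeros_like(m);x0,y0,x1,y1=roi;z[y0:y1,x0:x1]=1;m*=z
    n,l,st,c=cv2.connectedComponentsWithStats(m)
    return [(c[i].round(2),st[i].tolist()) for i in range(1,n) if st[i,4]>=amin]
E
python3 - <<'E'
from h import *
S,T=grab_frame("scene"),grab_frame("top")
for k,rs,rt in(("red",(150,150,320,240),(320,210,460,270)),("blue",(150,150,320,260),(310,140,460,270)),("yellow",(200,210,250,300),(360,140,420,220)),("white",(180,200,420,270),(250,130,420,270))):
    print(k);print(" S",blobs(S,k,rs));print(" T",blobs(T,k,rt))
def crop(f,x,y,w,h,W,H): return cv2.resize(f["image"][y:y+h,x:x+w],(W,H),interpolation=cv2.INTER_CUBIC)
a=np.hstack([crop(S,165,170,100,75,400,300),crop(T,350,190,100,75,400,300)])
b=np.hstack([crop(S,335,165,66,60,264,300)[:, :264],crop(T,245,215,66,60,268,300),crop(S,262,228,60,67,268,300)])
cv2.imwrite("pics/c1.png",np.vstack([a,b]))
E
```

```text
red
 S [(array([245.74, 182.37]), [241, 177, 10, 13, 70]), (array([214.64, 197.  ]), [210, 191, 10, 13, 84]), (array([282.48, 211.83]), [278, 206, 9, 13, 64])]
 T [(array([343.95, 225.92]), [341, 223, 7, 7, 38]), (array([402.65, 237.51]), [399, 234, 8, 7, 43]), (array([379.4 , 254.18]), [376, 251, 8, 7, 45])]
blue
 S [(array([290.45, 236.18]), [284, 234, 14, 6, 44])]
 T [(array([330.43, 157.57]), [325, 156, 12, 5, 37]), (array([433.36, 250.14]), [430, 248, 8, 5, 28])]
yellow
 S [(array([225.41, 227.79]), [220, 222, 11, 12, 92]), (array([220.66, 291.96]), [212, 282, 19, 18, 239])]
 T [(array([376.85, 150.93]), [372, 144, 11, 14, 117]), (array([386.06, 204.42]), [383, 202, 7, 6, 33])]
white
 S [(array([371.31, 209.05]), [352, 200, 39, 22, 422]), (array([226.98, 230.38]), [194, 217, 64, 31, 1096]), (array([289.5 , 249.72]), [281, 239, 17, 26, 341])]
 T [(array([327.47, 147.58]), [316, 139, 22, 24, 221]), (array([385.42, 205.07]), [362, 194, 48, 23, 836]), (array([261.28, 226.68]), [259, 223, 6, 8, 25]), (array([280.45, 239.63]), [269, 225, 24, 31, 174]), (array([267.93, 249.09]), [256, 233, 25, 33, 239])]
```

View pics/c1.png

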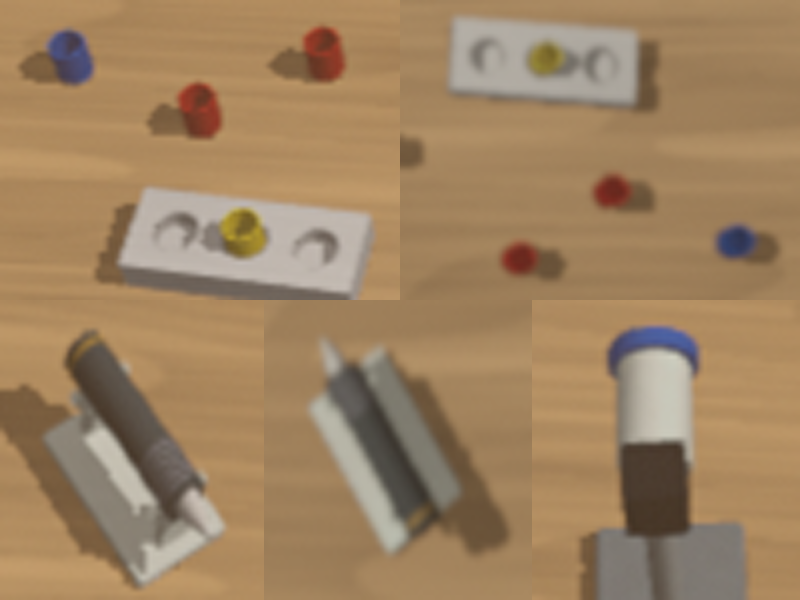

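The crops show blue cup and two of the reds with clear rims, the holder with empty end bores left and right of the yellow cup, and the machine with its needle at scene (389,212) and brass tail at (356,173). The lens faces the robot. Next I triangulate.

```bash
python3 - <<'E'
from h import *
np.set_printoptions(precision=4,suppress=True)
S,T=grab_frame("scene"),grab_frame("top")
pr=lambda n,a,b:print(n,*tri(S,a,T,b))
pr("redcup",(245.74,182.37),(379.4,254.18));pr("red2",(214.64,197),(402.65,237.51));pr("red3",(282.48,211.83),(343.95,225.92))
# blue looser mask
def blue(f,roi):
    x0,y0,x1,y1=roi;b=f["image"][y0:y1,x0:x1].astype(int);m=(b[...,0]>b[...,2]+10)
    ys,xs=np.nonzero(m);print(len(xs),np.ptp(xs),np.ptp(ys));return xs.mean()+x0,ys.mean()+y0
bs,bt=blue(S,(170,170,195,198)),blue(T,(422,240,446,262));pr("blue",bs,bt)
pr("yellow",(225.41,227.79),(386.06,204.42))
pr("yellowbottle",(220.66,291.96),(376.85,150.93))
pr("boreA",(209.5,227.75),(400.5,206.25)) if 0 else None
pr("bore scene-left",(209.5,227.75),(400.5,206.25));pr("bore scene-right",(244.25,231.75),(372,203.75))
pr("tip",(388.75,211.6),(259.3,223));pr("tail",(356.2,173.4),(283.4,259.6))
pr("ring",(290.45,236.18),(330.43,157.57))
# holder top face
for n,f,roi in(("S",S,(188,212,262,252)),("T",T,(355,188,418,222))):
    x0,y0,x1,y1=roi;im=cv2.resize(f["image"][y0:y1,x0:x1],None,fx=8,fy=8,interpolation=cv2.INTER_CUBIC)
    h=cv2.cvtColor(im,cv2.COLOR_BGR2HSV).astype(int);V=h[...,2]
    print(n,"V pct",np.percentile(V[h[...,1]<60],[5,20,50,80,95]))
    m=((h[...,1]<70)&(V>0.8*np.percentile(V[h[...,1]<60],80))).astype(np.uint8)
    c=max(cv2.findContours(m,0,2)[0],key=cv2.contourArea);hu=cv2.convexHull(c)
    q=cv2.approxPolyDP(hu,20,True)[:,0]
    P=[plane(f,((u+.5)/8-.5+x0,(v+.5)/8-.5+y0),.026)[:2] for u,v in q];P=np.array(P);print(P.tolist())
    pts=np.array([plane(f,((u+.5)/8-.5+x0,(v+.5)/8-.5+y0),.026)[:2] for u,v in hu[:,0]],np.float32)*1000
    print(n,cv2.minAreaRect(pts))
E
```

```text
redcup [ 0.4287 -0.124   0.0215] 0.0005643523842330282
red2 [ 0.4822 -0.2012  0.019 ] 0.0009124435076867986
red3 [ 0.5204 -0.0119  0.0192] 0.0002468692289796347
81 10 11
50 8 6
blue [ 0.4412 -0.3001  0.0183] 0.001418821232283715
yellow [ 0.5886 -0.1492  0.0334] 4.690436934140639e-05
yellowbottle [ 0.7687 -0.1246  0.0415] 0.0020774950882836837
bore scene-left [ 0.5841 -0.1957  0.0227] 0.004813244902599092
bore scene-right [ 0.5923 -0.1029  0.0251] 0.0030114950914220673
tip [0.5253 0.2609 0.05  ] 0.004031898962215755
tail [0.4094 0.1787 0.0579] 0.00100254783332296
ring [0.6995 0.035  0.1857] 0.0015020678681977526
S V pct [109. 134. 187. 191. 193.]
[[0.5546173034992262, -0.22253902167897474], [0.5644717867704576, -0.0736450305507021], [0.6330798355317967, -0.07198024230271266], [0.6121795088770111, -0.22417281215032017]]
S ((590.6968994140625, -146.8662109375), (158.7380828857422, 69.0312728881836), 83.84664154052734)
T V pct [131. 153. 170. 176. 178.]
[[0.6227307272477098, -0.07407414946936025], [0.6150334446468685, -0.22212250993360227], [0.5571214634286596, -0.22113085347957717], [0.5627360513371094, -0.0719407686026764]]
T ((589.2366943359375, -148.15679931640625), (154.8580780029297, 64.81185150146484), 85.49443054199219)
```

```bash

python3 -m crank '{"plan":[{"xyz":[-0.029,-0.026,0],"delta_rot":[0,0,0],"fingers":0.45},{"xyz":[-0.029,-0.026,0],"delta_rot":[0,0,0],"fingers":0.45},{"xyz":[-0.029,-0.026,0],"delta_rot":[0,0,0],"fingers":0.45},{"xyz":[-0.029,-0.026,0],"delta_rot":[0,0,0],"fingers":0.45},{"xyz":[-0.029,-0.026,0],"delta_rot":[0,0,0],"fingers":0.45}]}'
python3 -m crank '{"plan":[{"xyz":[-0.029,-0.026,0],"delta_rot":[0,0,0],"fingers":0.45},{"xyz":[-0.029,-0.026,0],"delta_rot":[0,0,0],"fingers":0.45},{"xyz":[-0.029,-0.026,0],"delta_rot":[0,0,0],"fingers":0.45},{"xyz":[-0.029,-0.026,0],"delta_rot":[0,0,0],"fingers":0.45},{"xyz":[-0.029,-0.026,0],"delta_rot":[0,0,0],"fingers":0.45}]}'
python3 -m crank '{"plan":[{"xyz":[-0.029,-0.026,0],"delta_rot":[0,0,0],"fingers":0.45},{"xyz":[-0.029,-0.026,0],"delta_rot":[0,0,0],"fingers":0.45},{"xyz":[-0.008,-0.034,0],"delta_rot":[0,0,0],"fingers":0.45},{"xyz":[-0.008,-0.034,0],"delta_rot":[0,0,0],"fingers":0.45},{"xyz":[-0.008,-0.034,0],"delta_rot":[0,0,0],"fingers":0.45}]}'
python3 -m crank '{"plan":[{"xyz":[-0.008,-0.034,0],"delta_rot":[0,0,0],"fingers":0.45},{"xyz":[-0.008,-0.034,0],"delta_rot":[0,0,0],"fingers":0.45},{"xyz":[-0.008,-0.034,0],"delta_rot":[0,0,0],"fingers":0.45},{"xyz":[-0.008,-0.034,0],"delta_rot":[0,0,0],"fingers":0.45},{"xyz":[-0.008,-0.034,0],"delta_rot":[0,0,0],"fingers":0.45}]}'
cat >> h.py <<'E'
def go(x,y,z,yaw=None):
    "tool-frame shift (m) from the measured pose to a world TCP position, and z-turn (deg) after it"
    from scipy.spatial.transform import Rotation as Ro
    s=observe();R=Ro.from_euler('xyz',s["eef_rot"]).as_matrix();d=np.array([x,y,z])-s["ee_pos"]
    print("t %.2f"%s["t"],"pos",s["ee_pos"].round(4),"rot",s["eef_rot"].round(3),"q",s["qpos"].round(2),"gap %.4f gf %.1f"%(s["finger_gap"],s["grip_force"]),"F",s["ft_force"].round(1))
    print("shift",(R.T@d).round(4), None if yaw is None else "turn %.1f"%np.degrees(s["eef_rot"][2]-yaw))
E
python3 -c "
from h import *
go(.4287,-.124,.08)"
```

```text
t: 0.72
ee_pos: [0.3059, 0.5293, 0.2326]
eef_rot: [3.142, 0.0, 2.859]
ft_force: [1.9, 0.3, 0.2]
finger_gap: 0.0642
grip_force: 0.0
t: 1.13
ee_pos: [0.409, 0.3639, 0.2329]
eef_rot: [3.141, 0.0, 2.859]
ft_force: [0.4, 0.2, 0.1]
finger_gap: 0.0515
grip_force: 0.0
t: 1.55
ee_pos: [0.4441, 0.193, 0.2326]
eef_rot: [3.142, 0.0, 2.858]
ft_force: [-0.5, -0.2, 0.3]
finger_gap: 0.051
grip_force: 0.0
t: 1.97
ee_pos: [0.4347, 0.0188, 0.2329]
eef_rot: [3.141, 0.001, 2.859]
ft_force: [0.1, -0.3, -0.5]
finger_gap: 0.0512
grip_force: 0.0
t 1.97 pos [0.4347 0.0188 0.2329] rot [3.141e+00 1.000e-03 2.859e+00] q [-0.22  0.25  0.06  2.24 -0.03  0.65  1.15] gap 0.0512 gf 0.0 F [ 0.1 -0.3 -0.5]
shift [-0.034  -0.1389  0.1529] None
```

```bash

python3 -m crank '{"plan":[{"xyz":[-0.0085,-0.034,0.01],"delta_rot":[0,0,0],"fingers":0.45},{"xyz":[-0.0085,-0.034,0.02],"delta_rot":[0,0,0],"fingers":0.45},{"xyz":[-0.0085,-0.034,0.02],"delta_rot":[0,0,0],"fingers":0.45},{"xyz":[-0.0085,-0.034,0.02],"delta_rot":[0,0,0],"fingers":0.45},{"xyz":[0,0,0.03],"delta_rot":[0,0,0],"fingers":0.45}]}' | head -2
python3 -m crank '{"plan":[{"xyz":[0,0,0.03],"delta_rot":[0,0,0],"fingers":0.45},{"xyz":[0,0,0.02],"delta_rot":[0,0,0],"fingers":0.45},{"xyz":[0,0,0],"delta_rot":[0,0,0],"fingers":0.45},{"xyz":[0,0,0],"delta_rot":[0,0,0],"fingers":0.45}]}' |head -2
python3 -c "
from h import *
go(.4287,-.124,.031,1.516)
S,T=grab_frame('scene'),grab_frame('top')
print(blobs(S,'red',(150,150,320,240),5),blobs(T,'red',(320,210,460,270),5))
cv2.imwrite('pics/g1.png',np.hstack([cv2.resize(S['image'][130:230,195:295],(400,400),interpolation=cv2.INTER_CUBIC),cv2.resize(T['image'][200:300,330:430],(400,400),interpolation=cv2.INTER_CUBIC)]))
"
```

```text
t: 2.38
ee_pos: [0.4301, -0.1263, 0.1332]
t: 2.72
ee_pos: [0.4292, -0.1196, 0.0822]
t 2.72 pos [ 0.4292 -0.1196  0.0822] rot [-3.141e+00 -2.000e-03  2.859e+00] q [ 0.12  0.55  0.04  2.35 -0.08  0.25  1.51] gap 0.0511 gf 0.0 F [-0.1 -0.6  0.5]
shift [-0.0009 -0.0043  0.0512] turn 76.9
[(array([245.84, 182.82]), [242, 177, 9, 13, 88]), (array([214.61, 196.83]), [209, 191, 11, 13, 101]), (array([282.41, 212.06]), [278, 206, 9, 13, 69])] [(array([344., 226.]), [341, 223, 7, 7, 37])]
```

View pics/g1.png

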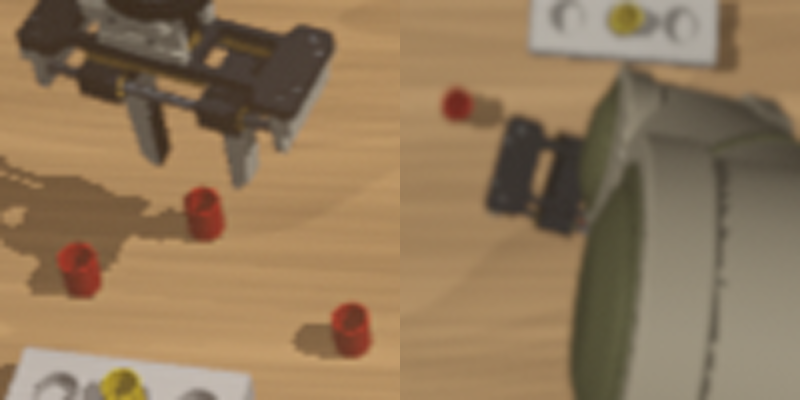

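The gripper stands open over the nearest red cup, its fingers on both sides of it, and nothing else is near. Now I squeeze the cup twice, about 77° apart, to centre it, and then lift.

```bash

python3 -m crank '{"plan":[{"xyz":[-0.001,-0.004,0.025],"delta_rot":[0,0,0],"fingers":0.45},{"xyz":[0,0,0.026],"delta_rot":[0,0,0],"fingers":0.45},{"xyz":[0,0,0],"delta_rot":[0,0,0],"fingers":0.6},{"xyz":[0,0,0],"delta_rot":[0,0,0],"fingers":1},{"xyz":[0,0,0],"delta_rot":[0,0,0],"fingers":1}]}'
python3 -m crank '{"plan":[{"xyz":[0,0,0],"delta_rot":[0,0,0],"fingers":1},{"xyz":[0,0,0],"delta_rot":[0,0,0],"fingers":1},{"xyz":[0,0,0],"delta_rot":[0,0,0],"fingers":1}]}'
python3 -m crank '{"plan":[{"xyz":[0,0,0],"delta_rot":[0,0,0],"fingers":0.5},{"xyz":[0,0,0],"delta_rot":[0,0,0],"fingers":0.5},{"xyz":[0,0,0],"delta_rot":[0,0,7],"fingers":0.5},{"xyz":[0,0,0],"delta_rot":[0,0,7],"fingers":0.5},{"xyz":[0,0,0],"delta_rot":[0,0,7],"fingers":0.5}]}'
python3 -c "
from h import *
go(.4287,-.124,.031,1.516)"
```

```text
t: 3.23
ee_pos: [0.4304, -0.1238, 0.0331]
eef_rot: [3.141, 0.002, 2.859]
ft_force: [1.0, 0.3, -0.2]
finger_gap: 0.0357
grip_force: 0.0
t: 3.48
ee_pos: [0.4305, -0.1239, 0.0331]
eef_rot: [3.141, 0.003, 2.859]
ft_force: [-0.4, 0.8, 11.2]
finger_gap: 0.0249
grip_force: 30.0
t: 3.9
ee_pos: [0.4298, -0.1238, 0.0321]
eef_rot: [3.141, 0.001, 2.486]
ft_force: [-0.1, 0.3, 0.7]
finger_gap: 0.0458
grip_force: 0.0
t 3.90 pos [ 0.4298 -0.1238  0.0321] rot [3.141e+00 1.000e-03 2.486e+00] q [ 0.12  0.66  0.05  2.38 -0.26  0.11  1.33] gap 0.0458 gf 0.0 F [-0.1  0.3  0.7]
shift [ 0.0008 -0.0008  0.0011] turn 55.6
```

```bash

python3 -m crank '{"plan":[{"xyz":[0,0,0],"delta_rot":[0,0,7],"fingers":0.5},{"xyz":[0,0,0],"delta_rot":[0,0,7],"fingers":0.5},{"xyz":[0,0,0],"delta_rot":[0,0,7],"fingers":0.5},{"xyz":[0,0,0],"delta_rot":[0,0,7],"fingers":0.5},{"xyz":[0,0,0],"delta_rot":[0,0,7],"fingers":0.5}]}' >/dev/null
python3 -m crank '{"plan":[{"xyz":[0,0,0],"delta_rot":[0,0,7],"fingers":0.5},{"xyz":[0,0,0],"delta_rot":[0,0,7],"fingers":0.5},{"xyz":[0,0,0],"delta_rot":[0,0,6.6],"fingers":0.5},{"xyz":[0,0,0],"delta_rot":[0,0,0],"fingers":1},{"xyz":[0,0,0],"delta_rot":[0,0,0],"fingers":1}]}' >/dev/null
python3 -m crank '{"plan":[{"xyz":[0,0,0],"delta_rot":[0,0,0],"fingers":1},{"xyz":[0,0,0],"delta_rot":[0,0,0],"fingers":1},{"xyz":[0,0,0],"delta_rot":[0,0,0],"fingers":1}]}'
python3 -m crank '{"plan":[{"xyz":[0,0,-0.02],"delta_rot":[0,0,0],"fingers":1},{"xyz":[0,0,-0.03],"delta_rot":[0,0,0],"fingers":1}]}'
python3 -c "
from h import *
go(.5915,-.1025,.09,1.516)"
```

```text
t: 4.98
ee_pos: [0.4296, -0.1238, 0.0317]
eef_rot: [3.141, -0.0, 1.524]
ft_force: [-0.2, 0.1, 2.6]
finger_gap: 0.0248
grip_force: 30.0
t: 5.15
ee_pos: [0.4284, -0.1239, 0.0807]
eef_rot: [-3.138, -0.001, 1.522]
ft_force: [0.7, 0.4, 0.2]
finger_gap: 0.0251
grip_force: 30.0
t 5.15 pos [ 0.4284 -0.1239  0.0807] rot [-3.138e+00 -1.000e-03  1.522e+00] q [-0.07  0.58  0.33  2.36 -0.66  0.29  0.8 ] gap 0.0251 gf 30.0 F [0.7 0.4 0.2]
shift [ 0.0293  0.1618 -0.01  ] turn 0.3
```

```bash

python3 -m crank '{"plan":[{"xyz":[0.006,0.032,0],"delta_rot":[0,0,0],"fingers":1},{"xyz":[0.006,0.032,0],"delta_rot":[0,0,0],"fingers":1},{"xyz":[0.006,0.032,0],"delta_rot":[0,0,0],"fingers":1},{"xyz":[0.006,0.033,0],"delta_rot":[0,0,0],"fingers":1},{"xyz":[0.0055,0.033,0],"delta_rot":[0,0,0],"fingers":1}]}' >/dev/null
python3 -m crank '{"plan":[{"xyz":[0,0,0],"delta_rot":[0,0,0.3],"fingers":1},{"xyz":[0,0,0],"delta_rot":[0,0,0],"fingers":1}]}' >/dev/null
python3 -c "
from h import *
go(.5915,-.1025,.065,1.516)
S,T=grab_frame('scene'),grab_frame('top')
print(blobs(S,'red',(150,150,320,240),5),blobs(T,'red',(320,150,460,270),5))
cv2.imwrite('pics/g2.png',np.hstack([cv2.resize(S['image'][175:255,195:275],(400,400),interpolation=cv2.INTER_CUBIC),cv2.resize(T['image'][165:245,340:420],(400,400),interpolation=cv2.INTER_CUBIC)]))
"
```

```text
t 5.73 pos [ 0.5939 -0.1017  0.0811] rot [3.141e+00 1.000e-03 1.519e+00] q [-0.23  0.71  0.48  2.02 -0.6   0.55  0.62] gap 0.0248 gf 30.0 F [ 0.2 -0.1  0.1]
shift [-0.001  -0.0024  0.0161] turn 0.2
[(array([214.61, 196.99]), [210, 191, 10, 13, 98]), (array([282.39, 211.86]), [278, 206, 9, 13, 77]), (array([245.26, 223.87]), [244, 219, 3, 11, 23])] [(array([402.56, 237.56]), [399, 235, 8, 6, 43])]
```

View pics/g2.png

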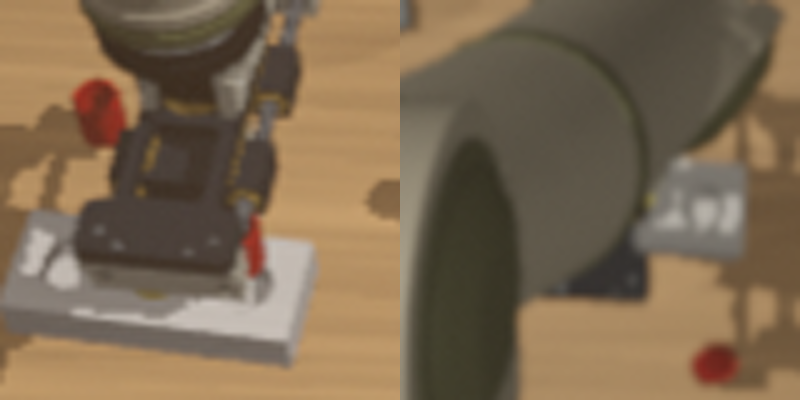

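The scene view shows the red cup over the right-hand bore, half hidden by the gripper; the top view is blocked by the arm. I go down gently and feel with the force reading.

```bash

python3 -m crank '{"plan":[{"xyz":[-0.001,-0.0024,0.01],"delta_rot":[0,0,0],"fingers":1},{"xyz":[0,0,0.01],"delta_rot":[0,0,0],"fingers":1},{"xyz":[0,0,0.002],"delta_rot":[0,0,0],"fingers":1},{"xyz":[0,0,0],"delta_rot":[0,0,0],"fingers":1}]}' |head -4
for i in 1 2 3; do :; done
python3 -m crank '{"plan":[{"xyz":[0,0,0.002],"delta_rot":[0,0,0],"fingers":1},{"xyz":[0,0,0.001],"delta_rot":[0,0,0],"fingers":1}]}'|head -4
python3 -m crank '{"plan":[{"xyz":[0,0,0.001],"delta_rot":[0,0,0],"fingers":1},{"xyz":[0,0,0.001],"delta_rot":[0,0,0],"fingers":1}]}'|head -4
```

```text
t: 6.17
ee_pos: [0.5892, -0.1033, 0.0585]
eef_rot: [-3.14, -0.0, 1.516]
ft_force: [-0.5, -0.3, 0.8]
t: 6.33
ee_pos: [0.5903, -0.1033, 0.0565]
eef_rot: [3.142, 0.0, 1.516]
ft_force: [0.4, 0.1, -0.5]
t: 6.5
ee_pos: [0.5905, -0.1031, 0.0547]
eef_rot: [3.141, 0.0, 1.517]
ft_force: [-0.9, 0.9, 1.4]
```

```bash

python3 -m crank '{"plan":[{"xyz":[0,0,0.0015],"delta_rot":[0,0,0],"fingers":1},{"xyz":[0,0,0.0015],"delta_rot":[0,0,0],"fingers":1}]}'|head -4
python3 -m crank '{"plan":[{"xyz":[0,0,0.002],"delta_rot":[0,0,0],"fingers":1},{"xyz":[0,0,0.002],"delta_rot":[0,0,0],"fingers":1}]}'|head -4
```

```text
t: 6.67
ee_pos: [0.591, -0.1034, 0.0519]
eef_rot: [3.14, 0.0, 1.517]
ft_force: [0.7, -0.3, 0.2]
t: 6.83
ee_pos: [0.591, -0.1034, 0.0477]
eef_rot: [3.14, 0.001, 1.517]
ft_force: [1.8, -1.4, 1.6]
```

```bash

python3 -m crank '{"plan":[{"xyz":[0,0,0.0015],"delta_rot":[0,0,0],"fingers":1},{"xyz":[0,0,0.0015],"delta_rot":[0,0,0],"fingers":1}]}'|head -4
python3 -m crank '{"plan":[{"xyz":[0,0,0],"delta_rot":[0,0,0],"fingers":0.5},{"xyz":[0,0,0],"delta_rot":[0,0,0],"fingers":0.5},{"xyz":[0,0,0],"delta_rot":[0,0,0],"fingers":0.5},{"xyz":[0,0,-0.03],"delta_rot":[0,0,0],"fingers":0.5},{"xyz":[0,0,-0.03],"delta_rot":[0,0,0],"fingers":0.5}]}'
python3 -c "
from h import *
go(.4412,-.3001,.08,1.516)"
```

```text
t: 7.0
ee_pos: [0.591, -0.1035, 0.0447]
eef_rot: [3.14, 0.001, 1.517]
ft_force: [2.4, -1.2, 2.1]
t: 7.42
ee_pos: [0.5886, -0.1027, 0.1038]
eef_rot: [-3.137, -0.0, 1.516]
ft_force: [0.3, 0.8, -0.1]
finger_gap: 0.0461
grip_force: 0.0
t 7.42 pos [ 0.5886 -0.1027  0.1038] rot [-3.137 -0.     1.516] q [-0.25  0.68  0.51  2.02 -0.58  0.6   0.6 ] gap 0.0461 gf 0.0 F [ 0.3  0.8 -0.1]
shift [-0.2051 -0.1363  0.0244] turn 0.0
```

```bash

python3 -m crank '{"plan":[{"xyz":[-0.029,-0.0195,0],"delta_rot":[0,0,0],"fingers":0.45},{"xyz":[-0.029,-0.0195,0],"delta_rot":[0,0,0],"fingers":0.45},{"xyz":[-0.029,-0.0195,0],"delta_rot":[0,0,0],"fingers":0.45},{"xyz":[-0.029,-0.0195,0],"delta_rot":[0,0,0],"fingers":0.45},{"xyz":[-0.029,-0.0195,0],"delta_rot":[0,0,0],"fingers":0.45}]}' >/dev/null
python3 -m crank '{"plan":[{"xyz":[-0.029,-0.0195,0],"delta_rot":[0,0,0],"fingers":0.45},{"xyz":[-0.029,-0.0195,0.01],"delta_rot":[0,0,0],"fingers":0.45},{"xyz":[0,0,0.014],"delta_rot":[0,0,0],"fingers":0.45},{"xyz":[0,0,0],"delta_rot":[0,0,0],"fingers":0.45}]}' >/dev/null
python3 -c "
from h import *
go(.4412,-.3001,.0315,1.516)
S,T=grab_frame('scene'),grab_frame('top')
print(blobs(S,'red',(150,150,320,240),5),blobs(T,'red',(320,150,460,270),5))
cv2.imwrite('pics/g3.png',np.hstack([cv2.resize(S['image'][150:250,165:265],(400,400),interpolation=cv2.INTER_CUBIC),cv2.resize(T['image'][180:280,360:460],(400,400),interpolation=cv2.INTER_CUBIC)]))
"
```

```text
t 8.17 pos [ 0.4406 -0.2994  0.0793] rot [-3.139e+00 -1.000e-03  1.513e+00] q [ 0.23  0.64  0.39  2.18 -0.58  0.43  1.02] gap 0.0511 gf 0.0 F [ 0.4  0.5 -0.1]
shift [-0.0008  0.0007  0.0478] turn -0.2
[(array([214.69, 196.92]), [210, 191, 10, 13, 85]), (array([282.4 , 212.08]), [278, 206, 9, 13, 62]), (array([242.99, 229.72]), [239, 224, 9, 12, 69])] [(array([371.74, 203.59]), [369, 201, 6, 6, 27]), (array([344., 226.]), [341, 223, 7, 7, 37]), (array([401.52, 237.38]), [399, 234, 6, 7, 29])]
```

View pics/g3.png

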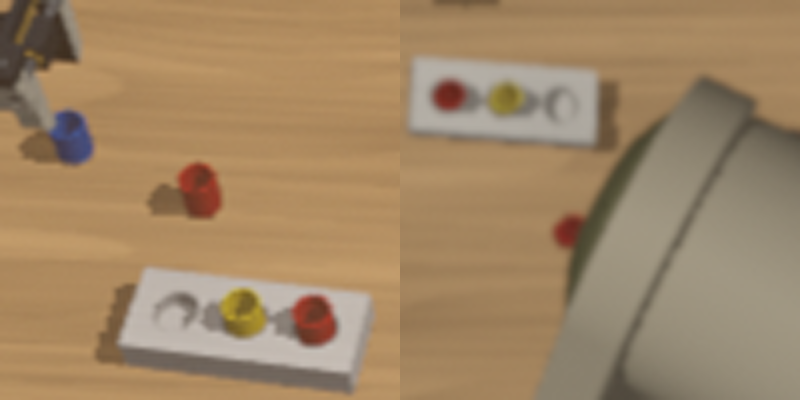

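Red stands home, level with yellow, in the right-hand bore; the left one is empty. I check where the fingers project relative to the blue cup and compute the second bore from red and yellow.

```bash
python3 -c "
from h import *
S,T=grab_frame('scene'),grab_frame('top')
for d in(-.0255,.0255):
  p=proj(S,[.4406+d,-.2994,.065]);print('tip crop',(p-[165,150])*4)
print('red home',tri(S,(242.99,229.72),T,(371.74,203.59)),'yel',tri(S,(225.41,227.79),T,(386.06,204.42)))
b=[x for x in blobs(S,'blue',(160,160,210,205),8)];print(b, proj(S,[.4412,-.3001,.018]))
i=S['image'][165:200,170:200].astype(int);ys,xs=np.nonzero(i[...,0]>i[...,2]+10);print(len(xs),xs.mean()+170,ys.mean()+165)
"
```

```text
tip crop [62.48508407 61.96736459]
tip crop [ 44.14909947 119.82743509]
red home (array([ 0.5915217 , -0.10310046,  0.03323885]), np.float64(0.0010425110654451828)) yel (array([ 0.58859205, -0.14917358,  0.03344651]), np.float64(4.690436934140639e-05))
[(array([183.31, 184.35]), [178, 182, 9, 7, 26])] [182.22019925 183.76670265]
88 182.7159090909091 183.7159090909091
```

```bash

python3 -m crank '{"plan":[{"xyz":[-0.001,0.001,0.024],"delta_rot":[0,0,0],"fingers":0.45},{"xyz":[0,0,0.024],"delta_rot":[0,0,0],"fingers":0.45},{"xyz":[0,0,0],"delta_rot":[0,0,0],"fingers":0.6},{"xyz":[0,0,0],"delta_rot":[0,0,0],"fingers":1},{"xyz":[0,0,0],"delta_rot":[0,0,0],"fingers":1}]}' |head -3
python3 -m crank '{"plan":[{"xyz":[0,0,0],"delta_rot":[0,0,0],"fingers":1},{"xyz":[0,0,0],"delta_rot":[0,0,0],"fingers":1},{"xyz":[0,0,0],"delta_rot":[0,0,0],"fingers":0.5},{"xyz":[0,0,0],"delta_rot":[0,0,0],"fingers":0.5},{"xyz":[0,0,0],"delta_rot":[0,0,7],"fingers":0.5}]}'
python3 -m crank '{"plan":[{"xyz":[0,0,0],"delta_rot":[0,0,7],"fingers":0.5},{"xyz":[0,0,0],"delta_rot":[0,0,7],"fingers":0.5},{"xyz":[0,0,0],"delta_rot":[0,0,7],"fingers":0.5},{"xyz":[0,0,0],"delta_rot":[0,0,7],"fingers":0.5},{"xyz":[0,0,0],"delta_rot":[0,0,7],"fingers":0.5}]}' >/dev/null
python3 -m crank '{"plan":[{"xyz":[0,0,0],"delta_rot":[0,0,7],"fingers":0.5},{"xyz":[0,0,0],"delta_rot":[0,0,7],"fingers":0.5},{"xyz":[0,0,0],"delta_rot":[0,0,7],"fingers":0.5},{"xyz":[0,0,0],"delta_rot":[0,0,7],"fingers":0.5},{"xyz":[0,0,0],"delta_rot":[0,0,7],"fingers":0.5}]}' >/dev/null
python3 -m crank '{"plan":[{"xyz":[0,0,0],"delta_rot":[0,0,0],"fingers":1},{"xyz":[0,0,0],"delta_rot":[0,0,0],"fingers":1},{"xyz":[0,0,0],"delta_rot":[0,0,0],"fingers":1},{"xyz":[0,0,0],"delta_rot":[0,0,0],"fingers":1},{"xyz":[0,0,0],"delta_rot":[0,0,0],"fingers":1}]}'
```

```text
t: 8.78
ee_pos: [0.4445, -0.2991, 0.0335]
eef_rot: [3.141, 0.0, 1.518]
t: 9.2
ee_pos: [0.4441, -0.2997, 0.0332]
eef_rot: [3.141, 0.0, 1.396]
ft_force: [-0.1, 0.1, -0.7]
finger_gap: 0.0401
grip_force: 0.0
t: 10.45
ee_pos: [0.444, -0.2995, 0.0327]
eef_rot: [-3.142, -0.0, 0.174]
ft_force: [0.4, -0.3, 0.5]
finger_gap: 0.0256
grip_force: 30.0
```

```bash

python3 -m crank '{"plan":[{"xyz":[0,0,-0.02],"delta_rot":[0,0,0],"fingers":1},{"xyz":[0,0,-0.03],"delta_rot":[0,0,-7],"fingers":1},{"xyz":[0,0,0],"delta_rot":[0,0,-7],"fingers":1},{"xyz":[0,0,0],"delta_rot":[0,0,-7],"fingers":1},{"xyz":[0,0,0],"delta_rot":[0,0,-7],"fingers":1}]}' >/dev/null
python3 -m crank '{"plan":[{"xyz":[0,0,0],"delta_rot":[0,0,-7],"fingers":1},{"xyz":[0,0,0],"delta_rot":[0,0,-7],"fingers":1},{"xyz":[0,0,0],"delta_rot":[0,0,-7],"fingers":1},{"xyz":[0,0,0],"delta_rot":[0,0,-7],"fingers":1},{"xyz":[0,0,0],"delta_rot":[0,0,-7],"fingers":1}]}' >/dev/null
python3 -m crank '{"plan":[{"xyz":[0,0,0],"delta_rot":[0,0,-7],"fingers":1},{"xyz":[0,0,0],"delta_rot":[0,0,-7],"fingers":1},{"xyz":[0,0,0],"delta_rot":[0,0,0],"fingers":1}]}'
python3 -c "
from h import *
go(.586,-.1953,.081,1.516)"
```

```text
t: 11.53
ee_pos: [0.4438, -0.2998, 0.0829]
eef_rot: [3.141, -0.0, 1.523]
ft_force: [-0.1, -0.6, 0.2]
finger_gap: 0.0255
grip_force: 30.0
t 11.53 pos [ 0.4438 -0.2998  0.0829] rot [ 3.141 -0.     1.523] q [ 0.27  0.62  0.32  2.17 -0.47  0.41  0.92] gap 0.0255 gf 30.0 F [-0.1 -0.6  0.2]
shift [0.1112 0.137  0.0019] turn 0.4
```

```bash

python3 -m crank '{"plan":[{"xyz":[0.022,0.027,0],"delta_rot":[0,0,0],"fingers":1},{"xyz":[0.022,0.027,0],"delta_rot":[0,0,0],"fingers":1},{"xyz":[0.022,0.027,0],"delta_rot":[0,0,0],"fingers":1},{"xyz":[0.022,0.027,0],"delta_rot":[0,0,0],"fingers":1},{"xyz":[0.0226,0.027,0],"delta_rot":[0,0,0],"fingers":1}]}' >/dev/null
python3 -m crank '{"plan":[{"xyz":[0,0,0.01],"delta_rot":[0,0,0.4],"fingers":1},{"xyz":[0,0,0.009],"delta_rot":[0,0,0],"fingers":1},{"xyz":[0,0,0],"delta_rot":[0,0,0],"fingers":1},{"xyz":[0,0,0],"delta_rot":[0,0,0],"fingers":1}]}' >/dev/null
python3 -c "
from h import *
go(.586,-.1953,.0587,1.516)"
```

```text
t 12.28 pos [ 0.5832 -0.1973  0.0631] rot [-3.14   0.     1.507] q [-0.01  0.73  0.38  1.99 -0.52  0.52  0.67] gap 0.0251 gf 30.0 F [ 0.2 -1.1  0.2]
shift [0.0022 0.0027 0.0044] turn -0.5
```

```bash

python3 -m crank '{"plan":[{"xyz":[0.0022,0.0027,0.003],"delta_rot":[0,0,-0.5],"fingers":1},{"xyz":[0,0,0],"delta_rot":[0,0,0],"fingers":1},{"xyz":[0,0,0],"delta_rot":[0,0,0],"fingers":1}]}' >/dev/null
python3 -c "
from h import *
go(.586,-.1953,.0557,1.516)"
```

```text
t 12.53 pos [ 0.5874 -0.1949  0.0609] rot [ 3.141 -0.     1.517] q [-0.01  0.73  0.37  1.99 -0.51  0.51  0.68] gap 0.0250 gf 30.0 F [ 0.2 -0.   0.1]
shift [-0.0005 -0.0014  0.0052] turn 0.1
```

```bash

python3 -m crank '{"plan":[{"xyz":[-0.0003,-0.001,0.001],"delta_rot":[0,0,0],"fingers":1},{"xyz":[0,0,0.0015],"delta_rot":[0,0,0],"fingers":1}]}'|head -4
python3 -m crank '{"plan":[{"xyz":[0,0,0.0015],"delta_rot":[0,0,0],"fingers":1},{"xyz":[0,0,0.0015],"delta_rot":[0,0,0],"fingers":1}]}'|head -4
python3 -m crank '{"plan":[{"xyz":[0,0,0.001],"delta_rot":[0,0,0],"fingers":1},{"xyz":[0,0,0.001],"delta_rot":[0,0,0],"fingers":1}]}'|head -4
```

```text
t: 12.7
ee_pos: [0.5864, -0.195, 0.0585]
eef_rot: [3.141, 0.0, 1.518]
ft_force: [0.8, 0.4, 0.2]
t: 12.87
ee_pos: [0.5866, -0.1946, 0.0551]
eef_rot: [3.141, 0.0, 1.518]
ft_force: [0.5, 0.5, -0.3]
t: 13.03
ee_pos: [0.5864, -0.1946, 0.053]
eef_rot: [-3.141, -0.0, 1.518]
ft_force: [-1.1, -0.4, 0.4]
```

```bash

python3 -m crank '{"plan":[{"xyz":[0,0,0.002],"delta_rot":[0,0,0],"fingers":1},{"xyz":[0,0,0.002],"delta_rot":[0,0,0],"fingers":1}]}'|head -4
python3 -m crank '{"plan":[{"xyz":[0,0,0.0015],"delta_rot":[0,0,0],"fingers":1},{"xyz":[0,0,0.0015],"delta_rot":[0,0,0],"fingers":1}]}'|head -4
python3 -m crank '{"plan":[{"xyz":[0,0,0],"delta_rot":[0,0,0],"fingers":0.5},{"xyz":[0,0,0],"delta_rot":[0,0,0],"fingers":0.5},{"xyz":[0,0,0],"delta_rot":[0,0,0],"fingers":0.5},{"xyz":[0,0,-0.03],"delta_rot":[0,0,0],"fingers":0.5},{"xyz":[0,0,-0.03],"delta_rot":[0,0,0],"fingers":0.5}]}'
python3 -m crank '{"plan":[{"xyz":[0.02,-0.015,-0.03],"delta_rot":[0,0,0],"fingers":0.1},{"xyz":[0.02,-0.015,-0.035],"delta_rot":[0,0,0],"fingers":0},{"xyz":[0.02,-0.015,-0.035],"delta_rot":[0,0,0],"fingers":0},{"xyz":[0.025,-0.015,0],"delta_rot":[0,0,0],"fingers":0},{"xyz":[0.035,-0.015,0],"delta_rot":[0,0,0],"fingers":0}]}'
```

```text
t: 13.2
ee_pos: [0.5864, -0.1946, 0.049]
eef_rot: [-3.141, 0.0, 1.518]
ft_force: [-0.9, -1.0, 0.1]
t: 13.37
ee_pos: [0.5864, -0.1946, 0.0459]
eef_rot: [-3.141, 0.0, 1.518]
ft_force: [-0.8, -0.3, 0.9]
t: 13.78
ee_pos: [0.5857, -0.1942, 0.1055]
eef_rot: [-3.138, -0.001, 1.518]
ft_force: [-0.1, 0.1, 1.1]
finger_gap: 0.046
grip_force: 0.0
t: 14.2
ee_pos: [0.5194, -0.073, 0.2063]
eef_rot: [3.136, 0.0, 1.516]
ft_force: [0.7, 0.9, -0.4]
finger_gap: 0.0751
grip_force: 0.0
```

```bash
python3 - <<'E'
from h import *
np.set_printoptions(precision=4,suppress=True)
S,T=grab_frame("scene"),grab_frame("top")
now=S["image"].copy()
S["image"]=cv2.imread("pics/scene0.png");T["image"]=cv2.imread("pics/top0.png")
N=[];out=[]
for n,f,roi in(("S",S,(345,165,395,215)),("T",T,(255,220,295,268))):
    x0,y0,x1,y1=roi;h=cv2.cvtColor(f["image"][y0:y1,x0:x1],cv2.COLOR_BGR2HSV).astype(int)
    m=((h[...,1]<75)&(h[...,2]<100)).astype(np.uint8)
    nn,l,st,c=cv2.connectedComponentsWithStats(m);i=1+st[1:,4].argmax();ys,xs=np.nonzero(l==i)
    p=np.stack([xs,ys],1).astype(np.float32);vx,vy,cx,cy=cv2.fitLine(p,cv2.DIST_HUBER,0,.01,.01).ravel()
    a=(p-[cx,cy])@[vx,vy];w=(p-[cx,cy])@[-vy,vx];print(n,len(xs),"c",cx+x0,cy+y0,"dir",vx,vy,"ext",a.min(),a.max(),"w",w.min(),w.max())
    A=np.array([cx+x0,cy+y0]);B=A+10*np.array([vx,vy])
    c,d1=ray(f,A);_,d2=ray(f,B);nv=np.cross(d1,d2);nv/=np.linalg.norm(nv);N.append((nv,nv@c))
d=np.cross(N[0][0],N[1][0]);d/=np.linalg.norm(d);d*=np.sign(d[0])
P=np.linalg.lstsq(np.array([N[0][0],N[1][0],d]),np.array([N[0][1],N[1][1],d@[.46,.216,.05]]),rcond=None)[0]
print("axis pt",P,"dir",d,"yaw",np.arctan2(d[1],d[0]))
a=cv2.resize(S["image"][228:323,262:322],(380,600),interpolation=cv2.INTER_CUBIC)
b=cv2.resize(T["image"][122:182,305:355],(420,500),interpolation=cv2.INTER_CUBIC);b=np.vstack([b,np.zeros((100,420,3),np.uint8)])
c=cv2.resize(now[210:255,185:265],(178,100));b[500:,:178]=c
cv2.imwrite("pics/cam.png",np.hstack([a,b]))
E
```

```text
S 197 c 367.99448 188.49858 dir 0.55646265 0.83087265 ext -17.608028 22.327358 w -6.341968 4.4593763
T 273 c 273.51855 242.83263 dir 0.5570158 0.8305019 ext -17.0635 18.444902 w -4.2057114 4.1696124
axis pt [0.4642 0.2131 0.0564] dir [ 0.7867  0.5582 -0.2638] yaw 0.6170877880559547
```

View pics/cam.png

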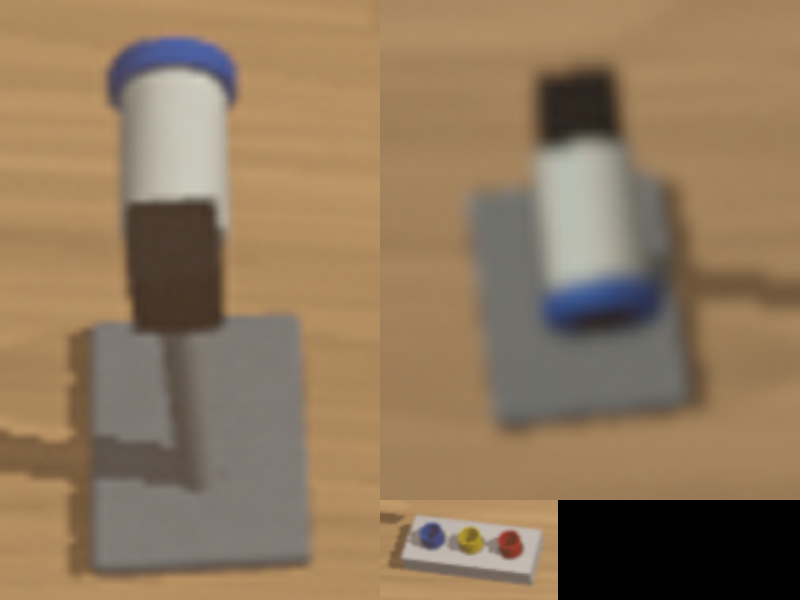

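All three cups show level in the holder: blue, yellow, red from left to right. The lens ring spans scene crop u 108–237 at v≈78 and top crop u 545–660 at v≈302. The base plate corners are visible in both views.

```bash
python3 - <<'E'
from h import *
np.set_printoptions(precision=4,suppress=True)
S,T=grab_frame("scene"),grab_frame("top")
s=lambda u,v:(262+u/6.333-.42,228+v/6.316-.42); t=lambda u,v:(305+(u-380)/8.4-.44,122+v/8.333-.44)
for n,f,g,Q in(("S",S,s,[(93,325),(300,317),(310,562),(95,572)]),("T",T,t,[(497,422),(690,400),(662,180),(470,195)])):
    P=np.array([plane(f,g(*q),.008)[:2] for q in Q]);print(n,P.tolist(),"c",P.mean(0), "rect",cv2.minAreaRect((P*1000).astype(np.float32)))
L=tri(S,s(237,78),T,t(545,305));R=tri(S,s(108,80),T,t(660,300));print("ring +y",L,"-y",R)
# barrel axis in top view at z .185 (top line irrelevant, axis at z .17)
a=plane(T,t(602,305),.17);b=plane(T,t(582,140),.17);print("top barrel",a,b,np.arctan2(b[1]-a[1],b[0]-a[0]))
a=plane(S,s(172,70),.17);b=plane(S,s(176,200),.17);print("scene barrel",a,b,np.arctan2(b[1]-a[1],b[0]-a[0]))
for n,f,c,d in(("S",S,(367.99,188.5),(.5565,.8309)),("T",T,(273.52,242.83),(.557,.8305))):
    c=np.array(c);d=np.array(d);A,B=plane(f,c-18*d,.05),plane(f,c+18*d,.05);e=B-A;print(n,A,B,"yaw",np.arctan2(*(e[1::-1]*np.sign(e[0]))), "side", )
print("grip line T vs tip/tail:",plane(T,(259.3,223),.05),plane(T,(283.4,259.6),.05),plane(S,(388.75,211.6),.05),plane(S,(356.2,173.4),.05))
from workcell import observe
print(observe()["ee_pos"])
E
```

```text
S [[0.7111691958596641, -0.006730210682474674], [0.7028345299854523, 0.07166432883928692], [0.8007982999556422, 0.08262048655676002], [0.809571375806931, 0.005556165919089584]] c [0.7561 0.0383] rect ((756.0599365234375, 37.95364761352539), (99.15805053710938, 78.83517456054688), 6.381377220153809)
T [[0.7044521491687634, 0.07092460002801255], [0.7136401451731738, -0.006598597816054465], [0.8076698295919384, 0.0037228580959002486], [0.8012264530869092, 0.08203162421918464]] c [0.7567 0.0375] rect ((757.316650390625, 37.46783447265625), (97.40959167480469, 78.53273010253906), 6.547329902648926)
ring +y (array([0.7011, 0.0532, 0.1751]), np.float64(0.001076909263240015)) -y (array([0.7035, 0.011 , 0.1736]), np.float64(0.0015327567753537716))
top barrel [0.7027 0.0323 0.17  ] [0.7654 0.0391 0.17  ] 0.10851913240524723
scene barrel [0.6961 0.0309 0.17  ] [0.7462 0.0373 0.17  ] 0.12682166132916126
S [0.403  0.1834 0.05  ] [0.5008 0.236  0.05  ] yaw 0.49392607695176743 side
T [0.5097 0.245  0.05  ] [0.4156 0.1795 0.05  ] yaw 0.6077217754881816 side
grip line T vs tip/tail: [0.5253 0.2588 0.05  ] [0.4099 0.1799 0.05  ] [0.5251 0.2629 0.05  ] [0.4028 0.1786 0.05  ]
[ 0.519  -0.0709  0.2043]
```

```bash

python3 -m crank '{"plan":[{"xyz":[0,0,0],"delta_rot":[0,0,6.5],"fingers":0},{"xyz":[0,0,0],"delta_rot":[0,0,6.5],"fingers":0},{"xyz":[0,0,0],"delta_rot":[0,0,6.5],"fingers":0},{"xyz":[0,0,0],"delta_rot":[0,0,6.5],"fingers":0},{"xyz":[0,0,0],"delta_rot":[0,0,6.5],"fingers":0}]}' >/dev/null
python3 -m crank '{"plan":[{"xyz":[0,0,0],"delta_rot":[0,0,6.5],"fingers":0},{"xyz":[0,0,0],"delta_rot":[0,0,6.5],"fingers":0},{"xyz":[0,0,0],"delta_rot":[0,0,6.4],"fingers":0},{"xyz":[0,0,0],"delta_rot":[0,0,0],"fingers":0}]}' >/dev/null
python3 -c "
from h import *
go(.462,.214,.204,.61)
S,T=grab_frame('scene'),grab_frame('top')
for k in('red','yellow'):print(blobs(S,k,(195,210,260,250),5),blobs(T,k,(355,188,418,222),5))
"
```

```text
t 15.15 pos [ 0.5194 -0.0735  0.2037] rot [3.14e+00 1.00e-03 6.06e-01] q [-0.54  0.52  0.84  2.12 -0.58  0.74 -0.29] gap 0.0930 gf 0.0 F [ 0.1 -0.8  1.1]
shift [ 0.1166 -0.269  -0.0007] turn -0.2
[(array([243.03, 229.68]), [239, 224, 9, 12, 71])] []
[(array([225.32, 227.83]), [220, 222, 11, 12, 94])] []
```

```bash

python3 -m crank '{"plan":[{"xyz":[0.0146,-0.0336,0],"delta_rot":[0,0,0],"fingers":0},{"xyz":[0.0146,-0.0336,0],"delta_rot":[0,0,0],"fingers":0},{"xyz":[0.0146,-0.0336,0],"delta_rot":[0,0,0],"fingers":0},{"xyz":[0.0146,-0.0336,0],"delta_rot":[0,0,0],"fingers":0},{"xyz":[0.0146,-0.0336,0],"delta_rot":[0,0,0],"fingers":0}]}' >/dev/null
python3 -m crank '{"plan":[{"xyz":[0.0146,-0.0336,0.02],"delta_rot":[0,0,0],"fingers":0},{"xyz":[0.0146,-0.0336,0.02],"delta_rot":[0,0,0],"fingers":0},{"xyz":[0.0146,-0.0336,0.02],"delta_rot":[0,0,0],"fingers":0},{"xyz":[0,0,0.02],"delta_rot":[0,0,0],"fingers":0},{"xyz":[0,0,0.02],"delta_rot":[0,0,0],"fingers":0}]}' >/dev/null
python3 -m crank '{"plan":[{"xyz":[0,0,0],"delta_rot":[0,0,-0.2],"fingers":0},{"xyz":[0,0,0],"delta_rot":[0,0,0],"fingers":0},{"xyz":[0,0,0],"delta_rot":[0,0,0],"fingers":0}]}' >/dev/null
python3 -c "
from h import *
go(.462,.214,.046,.61)
S,T=grab_frame('scene'),grab_frame('top')
p=observe()['ee_pos'];y=.61;n=np.array([np.sin(y),-np.cos(y),0])
for s in(-1,1):
  X=p+n*s*.0465-[0,0,.014];print('tips crop',(proj(S,X)-[330,140])*5,(proj(T,X)-[235,200])*5)
X=p.copy();X[2]=.05;print('axis under tcp',(proj(S,X)-[330,140])*5,(proj(T,X)-[235,200])*5)
cv2.imwrite('pics/g4.png',np.hstack([cv2.resize(S['image'][140:220,330:410],(400,400),interpolation=cv2.INTER_CUBIC),cv2.resize(T['image'][200:280,235:315],(400,400),interpolation=cv2.INTER_CUBIC)]))
"
```

```text
t 16.33 pos [0.4607 0.214  0.1049] rot [ 3.141e+00 -1.000e-03  6.160e-01] q [-1.    0.65  0.69  2.23 -0.84  0.54 -0.61] gap 0.0930 gf 0.0 F [0.6 0.5 0.2]
shift [0.001  0.0007 0.0589] turn 0.3
tips crop [277.99725786 168.31176277] [117.50166177 253.08862936]
tips crop [129.033114   242.06613867] [244.18360647 166.07833855]
axis under tcp [197.6112575  254.30639275] [188.78780138 216.43179083]
```

View pics/g4.png

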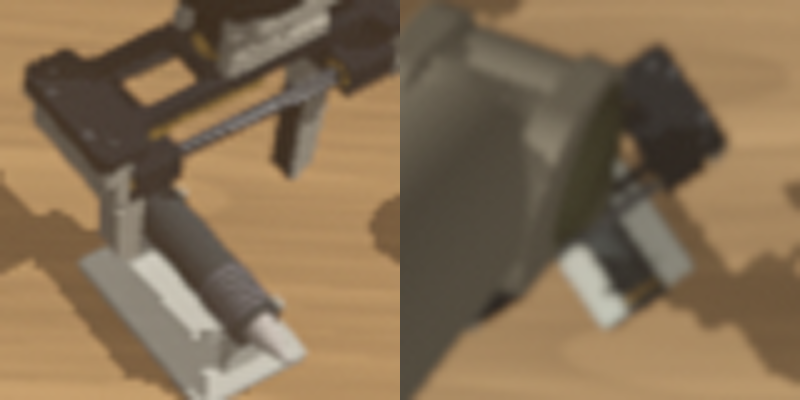

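The open fingers straddle the machine midway between the forks, at crop (278,168) and (129,242), as predicted. I descend.

```bash

python3 -m crank '{"plan":[{"xyz":[0.001,0.0007,0.02],"delta_rot":[0,0,0.2],"fingers":0},{"xyz":[0,0,0.02],"delta_rot":[0,0,0],"fingers":0},{"xyz":[0,0,0.01],"delta_rot":[0,0,0],"fingers":0}]}' |head -4
python3 -m crank '{"plan":[{"xyz":[0,0,0.009],"delta_rot":[0,0,0],"fingers":0.3},{"xyz":[0,0,0],"delta_rot":[0,0,0],"fingers":0.5},{"xyz":[0,0,0],"delta_rot":[0,0,0],"fingers":0.55},{"xyz":[0,0,0],"delta_rot":[0,0,0],"fingers":0.58},{"xyz":[0,0,0],"delta_rot":[0,0,0],"fingers":0.6}]}'
python3 -m crank '{"plan":[{"xyz":[0,0,0],"delta_rot":[0,0,0],"fingers":0.62},{"xyz":[0,0,0],"delta_rot":[0,0,0],"fingers":0.64}]}'
python3 -c "
from h import *
go(.462,.214,.046,.61)"
```

```text
t: 16.68
ee_pos: [0.4615, 0.2149, 0.0537]
eef_rot: [3.142, -0.001, 0.613]
ft_force: [-0.0, 0.3, 0.4]
t: 17.1
ee_pos: [0.4616, 0.215, 0.0459]
eef_rot: [3.141, -0.001, 0.613]
ft_force: [-0.1, -0.7, 0.4]
finger_gap: 0.0642
grip_force: 0.0
t: 17.27
ee_pos: [0.4613, 0.2151, 0.0455]
eef_rot: [3.141, -0.001, 0.613]
ft_force: [-0.2, -0.3, 0.4]
finger_gap: 0.0505
grip_force: 0.0
t 17.27 pos [0.4613 0.2151 0.0455] rot [ 3.141e+00 -1.000e-03  6.130e-01] q [-0.89  0.72  0.51  2.25 -0.97  0.4  -0.51] gap 0.0505 gf 0.0 F [-0.2 -0.3  0.4]
shift [-0.      0.0013 -0.0005] turn 0.2
```

```bash

python3 -m crank '{"plan":[{"xyz":[0,0,0],"delta_rot":[0,0,0],"fingers":0.64},{"xyz":[0,0,0],"delta_rot":[0,0,0],"fingers":0.64},{"xyz":[0,0,0],"delta_rot":[0,0,0],"fingers":0.64}]}'
python3 -m crank '{"plan":[{"xyz":[0,0,0],"delta_rot":[0,0,0],"fingers":0.7},{"xyz":[0,0,0],"delta_rot":[0,0,0],"fingers":1}]}'
python3 -m crank '{"plan":[{"xyz":[0,0,0],"delta_rot":[0,0,0],"fingers":1},{"xyz":[0,0,0],"delta_rot":[0,0,0],"fingers":1},{"xyz":[0,0,0],"delta_rot":[0,0,0],"fingers":1}]}'
```

```text
t: 17.52
ee_pos: [0.4611, 0.2149, 0.0451]
eef_rot: [3.142, -0.0, 0.613]
ft_force: [-0.2, 0.5, 0.3]
finger_gap: 0.035
grip_force: 0.0
t: 17.68
ee_pos: [0.4617, 0.2142, 0.0451]
eef_rot: [3.14, -0.0, 0.612]
ft_force: [2.1, -2.8, 0.5]
finger_gap: 0.0292
grip_force: 30.0
t: 17.93
ee_pos: [0.4617, 0.2142, 0.0451]
eef_rot: [3.14, -0.0, 0.612]
ft_force: [2.8, -4.6, 0.9]
finger_gap: 0.0291
grip_force: 30.0
```

```bash

python3 -m crank '{"plan":[{"xyz":[0,0.001,-0.004],"delta_rot":[0,0,0],"fingers":1},{"xyz":[0,0,-0.01],"delta_rot":[0,0,0],"fingers":1},{"xyz":[0,0,-0.02],"delta_rot":[0,0,0],"fingers":1},{"xyz":[0,0,-0.02],"delta_rot":[0,0,0],"fingers":1},{"xyz":[0,0,-0.02],"delta_rot":[0,0,0],"fingers":1}]}'
python3 -m crank '{"plan":[{"xyz":[0,0,-0.02],"delta_rot":[0,0,0],"fingers":1},{"xyz":[0,0,-0.025],"delta_rot":[0,0,0],"fingers":1},{"xyz":[0,0,0],"delta_rot":[0,0,0],"fingers":1},{"xyz":[0,0,0],"delta_rot":[0,0,0],"fingers":1},{"xyz":[0,0,0],"delta_rot":[0,0,0],"fingers":1}]}'
python3 -c "
from h import *
go(.50,.05,.166,.113)"
```

```text
t: 18.35
ee_pos: [0.4607, 0.2144, 0.1197]
eef_rot: [-3.14, 0.002, 0.613]
ft_force: [-0.3, -0.2, -1.8]
finger_gap: 0.0296
grip_force: 30.0
t: 18.77
ee_pos: [0.4608, 0.2147, 0.1635]
eef_rot: [-3.14, 0.001, 0.614]
ft_force: [-0.2, 0.2, -1.3]
finger_gap: 0.0292
grip_force: 30.0
t 18.77 pos [0.4608 0.2147 0.1635] rot [-3.14e+00  1.00e-03  6.14e-01] q [-1.09  0.57  0.82  2.19 -0.7   0.66 -0.73] gap 0.0292 gf 30.0 F [-0.2  0.2 -1.3]
shift [-0.0628  0.1572 -0.0026] turn 28.7
```

```bash

python3 -m crank '{"plan":[{"xyz":[0,0,0],"delta_rot":[0,0,4.7],"fingers":1},{"xyz":[0,0,0],"delta_rot":[0,0,6],"fingers":1},{"xyz":[0,0,0],"delta_rot":[0,0,6],"fingers":1},{"xyz":[0,0,0],"delta_rot":[0,0,6],"fingers":1},{"xyz":[0,0,0],"delta_rot":[0,0,6],"fingers":1}]}' >/dev/null
python3 -m crank '{"plan":[{"xyz":[0,0,0],"delta_rot":[0,0,0],"fingers":1},{"xyz":[0,0,0],"delta_rot":[0,0,0],"fingers":1}]}' >/dev/null
python3 -c "
from h import *
go(.50,.009,.166,.113)"
```

```text
t 19.35 pos [0.4611 0.2139 0.163 ] rot [3.14e+00 2.00e-03 1.15e-01] q [-1.17  0.64  0.96  2.19 -0.81  0.73 -1.1 ] gap 0.0293 gf 30.0 F [ 0.2 -0.5 -0.9]
shift [ 0.0151  0.208  -0.0028] turn 0.1
```

```bash

python3 -m crank '{"plan":[{"xyz":[0.002,0.02,0],"delta_rot":[0,0,0],"fingers":1},{"xyz":[0.002,0.026,0],"delta_rot":[0,0,0],"fingers":1},{"xyz":[0.002,0.026,0],"delta_rot":[0,0,0],"fingers":1},{"xyz":[0.002,0.026,0],"delta_rot":[0,0,0],"fingers":1},{"xyz":[0.002,0.026,-0.001],"delta_rot":[0,0,0],"fingers":1}]}' >/dev/null
python3 -m crank '{"plan":[{"xyz":[0.002,0.026,-0.001],"delta_rot":[0,0,0],"fingers":1},{"xyz":[0.002,0.026,0],"delta_rot":[0,0,0],"fingers":1},{"xyz":[0.001,0.02,0],"delta_rot":[0,0,0],"fingers":1},{"xyz":[0,0.012,0],"delta_rot":[0,0,0],"fingers":1}]}' >/dev/null
python3 -m crank '{"plan":[{"xyz":[0,0,0],"delta_rot":[0,0,0],"fingers":1},{"xyz":[0,0,0],"delta_rot":[0,0,0],"fingers":1},{"xyz":[0,0,0],"delta_rot":[0,0,0],"fingers":1}]}'
python3 -c "
from h import *
go(.5589,.0156,.166,.113)
S,T=grab_frame('scene'),grab_frame('top')
p=observe()['ee_pos'];y=observe()['eef_rot'][2];u=np.array([np.cos(y),np.sin(y),0])
for s in(.08,-.066):
  X=p+u*s+[0,0,.005];print((proj(S,X)-[245,165])*4,(proj(T,X)-[280,130])*4)
cv2.imwrite('pics/g5.png',np.hstack([cv2.resize(S['image'][165:265,245:345],(400,400),interpolation=cv2.INTER_CUBIC),cv2.resize(T['image'][130:230,280:380],(400,400),interpolation=cv2.INTER_CUBIC)]))
"
```

```text
t: 20.35
ee_pos: [0.4995, 0.0098, 0.1657]
eef_rot: [-3.141, 0.001, 0.114]
ft_force: [0.2, 0.5, -1.5]
finger_gap: 0.0293
grip_force: 30.0
t 20.35 pos [0.4995 0.0098 0.1657] rot [-3.141e+00  1.000e-03  1.140e-01] q [-0.73  0.6   0.91  2.21 -0.77  0.7  -0.73] gap 0.0293 gf 30.0 F [ 0.2  0.5 -1.5]
shift [ 0.0597  0.001  -0.0003] turn 0.0
[175.10547424 120.07768851] [222.79810365 274.14104438]
[171.93831878 -66.18821371] [247.71681788 473.28450857]
```

View pics/g5.png

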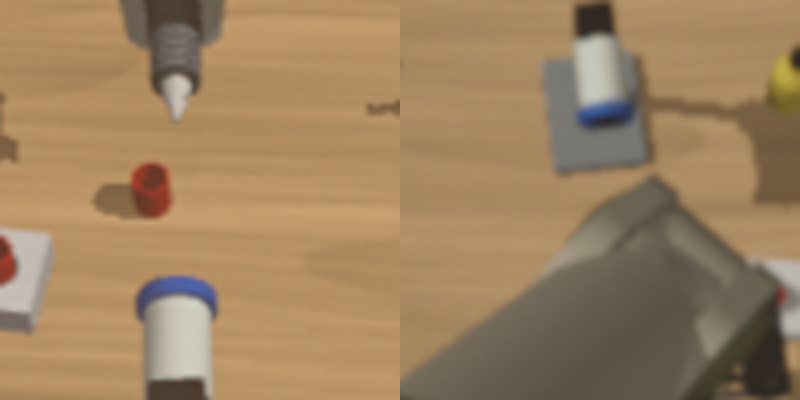

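The needle tip shows at scene crop (176,121), where it was predicted (175,120), in line with the barrel at u≈177. I advance the last 60 mm.

```bash

python3 -m crank '{"plan":[{"xyz":[0.012,0.001,0],"delta_rot":[0,0,0],"fingers":1},{"xyz":[0.015,0,0],"delta_rot":[0,0,0],"fingers":1},{"xyz":[0.015,0,0],"delta_rot":[0,0,0],"fingers":1},{"xyz":[0.012,0,0],"delta_rot":[0,0,0],"fingers":1},{"xyz":[0.005,0,0],"delta_rot":[0,0,0],"fingers":1}]}' >/dev/null
python3 -m crank '{"plan":[{"xyz":[0,0,0],"delta_rot":[0,0,0],"fingers":1},{"xyz":[0,0,0],"delta_rot":[0,0,0],"fingers":1},{"xyz":[0,0,0],"delta_rot":[0,0,0],"fingers":1},{"xyz":[0,0,0],"delta_rot":[0,0,0],"fingers":1},{"xyz":[0,0,0],"delta_rot":[0,0,0],"fingers":1}]}'
python3 -c "
from h import *
go(.5589,.0156,.166,.113)
S,T=grab_frame('scene'),grab_frame('top')
print(abs(observe()['qvel']).max())
for k in('red','yellow'):print(blobs(S,k,(195,210,260,250),5),blobs(T,k,(355,188,418,222),5))
p=observe()['ee_pos'];u=np.array([np.cos(.113),np.sin(.113),0]);X=p+.08*u+[0,0,.005];print(X,(proj(S,X)-[245,180])*8,(proj(S,[.698,.0314,.17])-[245,180])*8)
cv2.imwrite('pics/g6.png',cv2.resize(S['image'][180:250,245:345],(800,560),interpolation=cv2.INTER_CUBIC))
"
```

```text
t: 21.28
ee_pos: [0.558, 0.0146, 0.1661]
eef_rot: [-3.141, 0.0, 0.112]
ft_force: [-0.2, 0.3, -1.7]
finger_gap: 0.0295
grip_force: 30.0
t 21.28 pos [0.558  0.0146 0.1661] rot [-3.141  0.     0.112] q [-0.7   0.66  0.91  2.08 -0.76  0.77 -0.77] gap 0.0295 gf 30.0 F [-0.2  0.3 -1.7]
shift [ 0.001  -0.0009  0.0001] turn -0.1
0.0025985172613239267
[(array([243.09, 229.84]), [239, 224, 9, 12, 75])] []
[(array([225.32, 227.61]), [220, 222, 11, 12, 98])] [(array([385.94, 204.32]), [383, 202, 7, 6, 31])]
[0.63772614 0.0235749  0.17114839] [344.4031561 287.4941482] [350.86610292 475.55449066]
```

View pics/g6.png

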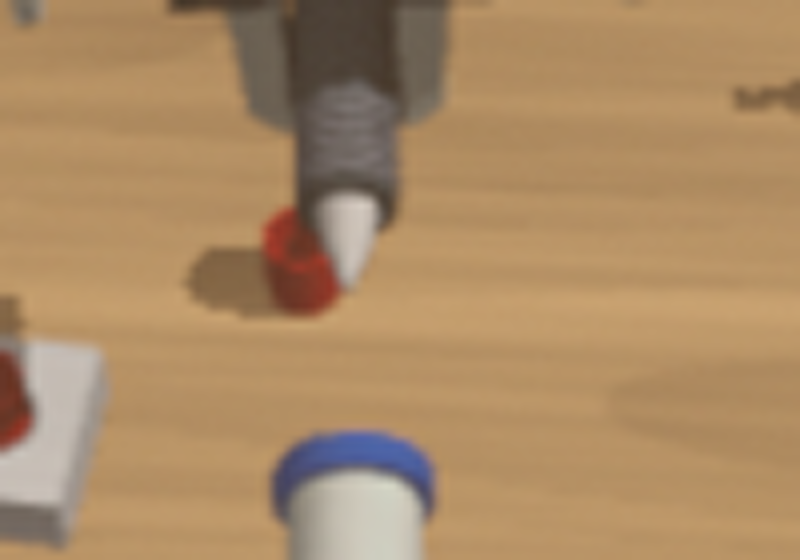

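The tip is at (346,290), on the barrel's line through the ring centre at (353,475). It is about 60 mm from the lens front, level and at lens height, and the arm is still. I hand it in.

```bash
python3 -c "
from workcell import sign_off
print(sign_off())"
```

```text
the job is handed in; nothing more can be done
None
```

I handed the job in at about 21 s, though the verdict was not shown: the red and blue cups look fully home in the end bores, and the machine is held still and level, needle tip on the lens axis and about 60 mm in front of the glass.

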